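# Hold the amber shade cell in the comparator beam

### The job

Set the green lamp head down fully home on the two brass pegs of the comparator stand, lens facing the white screen, and let go of it. Then take the amber glass shade cell out of its wooden holder, with the fingers on its white frosted faces only (never touch its clear amber faces), and hold it upright in the light path above the yellow cross mark, its middle level with the lens, a clear face square to the lamp. Finish while still holding it there, resting on nothing, with the lamp still seated and the cup, pumice, cork block and spare tuning block left where they are.

Things in the scene. Friction and masses are not known exactly. Their poses are not given: they have to be found in the camera images.
- stand: comparator stand, fixed: dark steel plate 100 (x) by 300 (y) by 12 mm thick, origin at the centre of its underside, on the work surface. The light runs along its +y, over x = 0, 84 mm above the origin, from the lamp dock (y = -95 mm) to a white upright screen (80 mm wide, 6 mm thick, face at y = +115 mm, top 110 mm high). Yellow line on the plate under the light, yellow cross bar at y = +30 mm
- dock (a point): point on the stand's plate top midway between its two upright brass pegs, 12 mm above the work surface: where the centre of the underside of the lamp's foot belongs; axes of the stand. Thick peg, 12 mm diameter, at x = -33 mm; thin peg, 8 mm, at x = +33 mm; both 13 mm tall, tapered over the last 4 mm
- light_mid (a point): point on the light's axis straight above the yellow cross mark, 84 mm above the work surface: where the cell's centre is to be held; same axes as the stand (light along y)
- lamp_center (a point): centre of the green housing of the loose lamp head (about 0.3 kg), 72 mm above the underside of its foot. Housing 46 (x) by 70 (y) by 44 mm tall on a black neck 30 by 34 mm; its flat sides towards +x and -x can be gripped from above. The lens looks along +y. Seated, its axes are those of the stand. It starts upright on the work surface
- lamp_foot (a point): centre of the underside of the lamp's aluminium foot plate, 72 mm below lamp_center, same axes. Plate 96 (x) by 60 (y) by 14 mm with two square through holes: 15 mm wide at x = -33 mm (for the thick peg), 11 mm wide at x = +33 mm (for the thin peg)
- lamp_lens (a point): centre of the lamp's lens face, 43 mm along +y from lamp_center
- holder: dark wooden holder, fixed, 74 (x) by 76 (y) by 18 mm tall, origin at the centre of its underside on the work surface; in its top a recess 28 (x) by 34 (y) mm and 10 mm deep in which the cell stands with 2 mm of play all round
- cell_center (a point): centre of the loose amber glass cell, an upright block 24 (x) by 30 (y) by 64 mm tall (about 0.12 kg). Its faces towards +y and -y (30 mm apart) are white and frosted, to be gripped: plates 20 mm wide, 3 mm thick, proud of the glass. Those towards +x and -x are clear, for the light to pass. In the holder its centre is 40 mm above the work surface
- cell_clear: the clear amber glass of the cell, 24 by 24 by 64 mm, not to be touched by the fingers; its origin is the centre of the cell's foot, same axes as the cell
- cup: unglazed clay cup, 68 mm across and 70 mm tall, origin at the centre of its underside; leave alone
- pumice: oval grey pumice stone 60 by 85 by 30 mm, origin at the centre of its underside; leave alone
- cork_block: cork sanding block 50 by 75 by 30 mm, origin at the centre of its underside; leave alone
- tuning_block: spare dark wooden tuning block, upright cylinder 28 mm across and 60 mm tall, origin at the centre of its underside; leave alone
There are look-alikes about, which are no part of the job. What is meant by the part that bears lamp_center is not purple, and is the larger of those in its own colour.

How it is judged:
On the way, in this order (a step that is already met when the one before it is completed fails the run):
1. the lamp head is fully down on both pegs, lens towards the screen, and let go (horizontal distance between lamp_foot and dock below 0.004 m and z of lamp_foot in the frame of dock below 0.0025 m and y of lamp_lens in the frame of dock above 0.035 m and angle between lamp_center's own z axis and vertical below 0.05 rad and contact force between the fingers and lamp below 0.1 N), for 0.2 s.
2. the cell is lifted clear of its holder in the fingers, the lamp still seated (horizontal distance between lamp_foot and dock below 0.004 m and z of lamp_foot in the frame of dock below 0.0025 m and y of lamp_lens in the frame of dock above 0.035 m and angle between lamp_center's own z axis and vertical below 0.05 rad and height (world z) of cell_center above 0.055 m and contact force between cell and holder below 0.05 N and contact force between the fingers and cell above 1 N), for 0.2 s.
At the end, for the whole second after the job is handed in: lamp foot within 4 mm of the dock sideways, 2.5 mm in height, lens to screen, let go; cell still in the fingers, touching neither stand nor lamp, centre within 8 mm sideways and 12 mm in height of the light, 20 mm along it of the mark, upright within 8 deg, clear face square within 9 deg (all of step 1 and x of cell_center in the frame of light_mid between -0.008 and 0.008 m and y of cell_center in the frame of light_mid between -0.02 and 0.02 m and z of cell_center in the frame of light_mid between -0.012 and 0.012 m and angle between the x axis of cell_center and the y axis of light_mid, either way round below 0.16 rad and angle between cell_center's own z axis and vertical below 0.14 rad and contact force between the fingers and cell above 1 N and contact force between cell and stand below 0.05 N and contact force between cell and lamp below 0.05 N and linear speed of cell below 0.02 m/s); the arm keeps its last pose, push and grip.
It fails at once if the robot touched the clear amber glass (contact force between any of the fingers, the arm and cell_clear above 0.3 N).
It fails at once if a bystander was moved by more than 25 mm (distance of any of cup, pumice, cork_block, tuning_block from where it was at the start of the episode above 0.025 m).
It also fails if it takes over 54 s, if anything falls off the work surface, if the arm or the gripper's body presses on something with over 40 N, if the wrist force passes 120 N, or if a joint passes its speed limit or range.

### The arm

A 6-joint arm with a two-finger parallel gripper is mounted at the origin on the work surface. World frame = base frame: x ahead of the robot, y to its left, z up, the work surface at z = 0. Lengths are in m, angles in rad, forces in N, time in s.
With the tool pointing down it reaches from about 0.3 to 0.85 m from the base axis. Payload 4.2 kg.
Tool frame: the origin (TCP) lies midway between the tips of the shut fingers; the grasp point (between the pads) lies 19 mm behind it; z points along the fingers, y is the line along which they close (so a half turn about z gives the same grasp; the last joint's range is limited). The gripper opens to 91 mm and grips with 3 to 60 N. Pads are 32 mm wide; open, the fingers measure 118 mm over their backs; the gripper's body (76 mm by 178 mm) begins 60 mm behind the grasp point.
Start: joints at [-0.02, 0.32, 1.565, -0, 1.257, -0.02], TCP at [0.575, 0, 0.214] pointing down, gripper open.
Joint ranges: [-3.11, 3.11], [-0.84, 2.01], [0.21, 2.61], [-1.34, 4.49], [0.05, 2.63], [-2.56, 2.56]. Speed limits (rad/s): [2.57, 2.57, 3.14, 3.14, 3.14, 3.14].

### API

Orientations are given as a rotation vector (axis times angle).
In Python, from rig import ctrl, get_image, trace gives the robot as it stands. Calls block until the motion is done:
- ctrl.move_pose(position, orientation): joint-space move of the TCP to a pose.
- ctrl.movel(position, max_speed=0.15, ori=None, threshold=None): straight line of the TCP; ori=None keeps the orientation; max_speed is the mean speed in m/s. With threshold (N) it stops when the force on the tool has changed by that much, and returns True; else False.
- ctrl.goto_joints(angles): joint-space move.
- ctrl.grip(opening, effort=None): opening from 0.0 (shut) to 1.0 (fully open); effort is the grip in N (None keeps the last); returns when the fingers have stopped.
- ctrl.hold(seconds).
- ctrl.ik(position, orientation): joint angles nearest the present ones, or None.
- get_image(name): name is "scene" or "side" or "wrist"; returns a dict with "img" (480x640x3 uint8, red, green, blue), "K" (3x3 intrinsics, pixels), "R" (3x3) and "t" (3): a world point X has camera coordinates R X + t; the wrist camera has in their place "T_tool_cam" (4x4, takes a point from camera to tool coordinates, whose origin is the TCP and whose axes are the flange's). Camera axes: x right, y down, z forward; pixel columns grow to the right and rows downward; lengths in m; the calibration is good to about 2 mm. A picture is of the moment at which its call begins: read the wrist's pose just before it. There is no depth.
A pose or a line that the arm cannot do raises ctrl.Unreachable and nothing moves.
- ctrl.job_done(): hands the job in, once; it reports no verdict.
Trained networks look in a picture, given as the dict that the camera call returned (one of the last four; its "shot" number tells which), for a name from the list of things; names that differ only in an ending like _2 or _b are one class to them, and where a whole thing is asked for, a point or a joint stands for the part that bears it (a point fixed in the world has none). Each returns a list of dicts, best first, with "confidence" (0 to 1); they miss things now and then, are a little off and sometimes report something else, mostly with a low value. They report only what shows in the picture. A call takes as long as a camera call. They do not tell look-alikes from the thing itself.
- trace(query, picture): "region" (480x640 bool, what is visible of it) and "extent" ([centre column, centre row, width, height] in pixels, round what is visible of it).
Readings, each from a call of its own:
- ctrl.get_clock(): time.
- ctrl.get_joint_pos(): joint angles.
- ctrl.get_joint_velocities(): joint speeds.
- ctrl.get_tau(): joint torques, N m.
- ctrl.get_tool_pos(): TCP position.
- ctrl.get_eef_rot(): TCP orientation.
- ctrl.get_wrist_force(): force on the tool from outside, world axes, zero at the start.
- ctrl.get_wrist_torque(): the same for the moment, N m.
- ctrl.get_gripper_width(): opening from 0.0 (shut) to 1.0 (fully open).
Only numpy, scipy, OpenCV 4.12 (cv2) and the standard library are available. Lean on these libraries where they do the work, as an engineer would, in place of code of your own. Each camera call takes 0.05 s, during which the arm holds its last target. There are 200 camera calls.

## Working session

There is one attempt and no reset: what is moved stays moved. The work goes in short steps, each a Python script; the robot and the scene stay as the last script left them, time stands still between calls to the robot, and variables do not carry over. Pictures are saved under pics/ and viewed, on a budget of 10 in all, crops included, one or two more only if the job needs it, and the job is handed in when it is done.

```bash
mkdir -p pics; ls
python3 - <<'E'
from rig import ctrl,get_image,trace
import cv2,numpy as np
a=get_image("scene");b=get_image("side")
for n,p in(("scene",a),("side",b)):
    cv2.imwrite(f"pics/{n}0.png",p["img"][:,:,::-1]); print(n,p["K"].tolist(),np.round(p["R"],3).tolist(),np.round(p["t"],3).tolist())
    for q in["lamp_center","cell_center","holder","stand","cup","pumice","cork_block","tuning_block"]:
        print(q,[(np.round(d["extent"]).tolist(),round(d["confidence"],2)) for d in trace(q,p)])
print(ctrl.get_eef_rot(),ctrl.get_clock())
E
```

```text
pics
scene [[475.9738621051425, 0.0, 317.99058489307885], [0.0, 475.9738621051425, 251.08929257182882], [0.0, 0.0, 1.0]] [[-0.819, 0.574, 0.016], [0.467, 0.681, -0.564], [-0.334, -0.454, -0.826]] [0.44, -0.22, 1.178]
lamp_center [([370.0, 449.0, 60.0, 59.0], 0.83), ([427.0, 383.0, 69.0, 64.0], 0.62), ([488.0, 436.0, 50.0, 48.0], 0.55)]
cell_center [([246.0, 153.0, 13.0, 20.0], 0.76)]
holder [([245.0, 164.0, 37.0, 25.0], 0.56)]
stand [([322.0, 293.0, 128.0, 126.0], 0.7), ([246.0, 153.0, 11.0, 24.0], 0.57)]
cup [([288.0, 379.0, 42.0, 49.0], 0.65)]
pumice [([187.0, 244.0, 44.0, 36.0], 0.59)]
cork_block [([429.0, 284.0, 45.0, 42.0], 0.84)]
tuning_block [([336.0, 185.0, 3.0, 18.0], 0.53), ([320.0, 293.0, 130.0, 128.0], 0.42)]
side [[612.0870307280736, 0.0, 323.58797712378447], [0.0, 612.0870307280736, 245.6257501554943], [0.0, 0.0, 1.0]] [[0.945, -0.327, -0.005], [-0.171, -0.481, -0.86], [0.279, 0.814, -0.51]] [-0.516, 0.177, 1.366]
lamp_center [([329.0, 197.0, 38.0, 39.0], 0.9), ([262.0, 194.0, 23.0, 24.0], 0.87), ([280.0, 206.0, 31.0, 42.0], 0.74), ([245.0, 255.0, 30.0, 29.0], 0.3)]
cell_center [([363.0, 354.0, 18.0, 30.0], 0.86)]
holder [([362.0, 371.0, 50.0, 38.0], 0.65)]
stand [([364.0, 370.0, 50.0, 39.0], 0.7), ([331.0, 257.0, 84.0, 97.0], 0.61)]
cup [([365.0, 223.0, 26.0, 29.0], 0.56)]
pumice [([430.0, 305.0, 42.0, 25.0], 0.59), ([282.0, 206.0, 36.0, 43.0], 0.46)]
cork_block [([245.0, 256.0, 27.0, 28.0], 0.63)]
tuning_block [([277.0, 321.0, 15.0, 29.0], 0.91)]
[2.22132195e+00 2.22146398e+00 3.33962441e-05] 0.9
```

View pics/scene0.png

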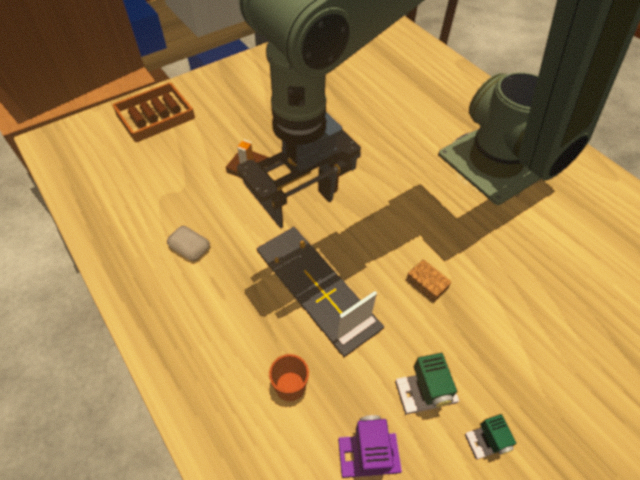

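View pics/side0.png

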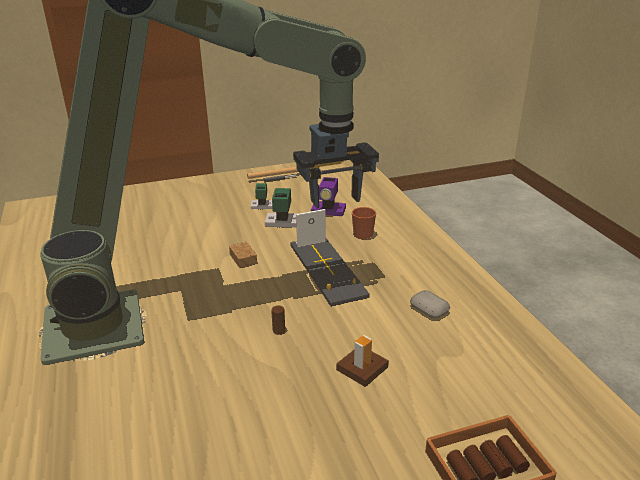

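Scene: the large green lamp is at about (430,380) with its lens toward lower right. The small green and purple ones are decoys. The stand's pegs are at about (290,252), its cross at (327,295) and its screen at (357,315). The cell in its holder is at (245,155). Next I compute rough positions.

```bash
cat > h.py <<'E'
from rig import ctrl,get_image,trace
import cv2,numpy as np
from scipy.spatial.transform import Rotation as Ro
def cam(p,pose=None):
    """returns K, Rcw, tcw (X_cam=R X+t)"""
    if "R" in p: return p["K"],p["R"],p["t"]
    T=np.eye(4);T[:3,:3]=Ro.from_rotvec(pose[1]).as_matrix();T[:3,3]=pose[0]
    M=np.linalg.inv(T@p["T_tool_cam"]);return p["K"],M[:3,:3],M[:3,3]
def back(c,uv,z):
    K,R,t=c;o=-R.T@t;d=R.T@np.linalg.solve(K,[uv[0],uv[1],1.]);return o+d*(z-o[2])/d[2]
def proj(c,X):
    K,R,t=c;q=K@(R@np.asarray(X)+t);return q[:2]/q[2]
def down(yaw): # tool y (closing) axis at world angle yaw, pointing down
    y=np.array([np.cos(yaw),np.sin(yaw),0]);z=np.array([0,0,-1.]);return Ro.from_matrix(np.c_[np.cross(y,z),y,z]).as_rotvec()
def wrist():
    pose=(ctrl.get_tool_pos(),ctrl.get_eef_rot());p=get_image("wrist");return p,cam(p,pose)
E
python3 - <<'E'
from h import *
a=cam(get_image("scene"));b=cam(get_image("side"))
for n,u,v,z in[("lamp",(432,376),(281,205),.072),("cross",(327,295),(322,261),.012),("platecornA",(258,247),(332,304),.012),("cB",(296,229),(369,293),.012),("cC",(382,325),None,.012),("cD",(345,352),None,.012),("celltop",(245,145),(364,340),.072),("holder",(245,164),(362,371),.012),("cup",(288,379),(365,223),.035),("pum",(187,244),(430,305),.015),("cork",(429,281),(243,255),.015),("tun",None,(278,321),.03),("lens",(445,400),None,.072),("purple",(375,445),None,.07),("small",(495,433),None,.05)]:
    print(n,[np.round(back(c,x,z)[:2],3) for c,x in((a,u),(b,v)) if x])
print(get_image("wrist")["T_tool_cam"].round(3))
E
```

```text
lamp [array([0.533, 0.323]), array([0.521, 0.291])]
cross [array([0.567, 0.073]), array([0.565, 0.065])]
platecornA [array([ 0.62 , -0.104]), array([ 0.526, -0.119])]
cB [array([ 0.527, -0.098]), array([ 0.623, -0.107])]
cC [array([0.518, 0.186])]
cD [array([0.609, 0.189])]
celltop [array([ 0.514, -0.327]), array([ 0.517, -0.33 ])]
holder [array([ 0.52, -0.33]), array([ 0.506, -0.35 ])]
cup [array([0.727, 0.179]), array([0.729, 0.178])]
pum [array([ 0.74 , -0.193]), array([ 0.734, -0.201])]
cork [array([0.379, 0.165]), array([0.379, 0.157])]
tun [array([ 0.386, -0.162])]
lens [array([0.543, 0.365])]
purple [array([0.679, 0.354])]
small [array([0.505, 0.448])]
[[-0.001 -0.966 -0.257  0.073]
 [ 1.    -0.001  0.001  0.001]
 [-0.001 -0.257  0.966 -0.17 ]
 [ 0.     0.     0.     1.   ]]
```

Run:
```python
from h import *
p,c=wrist();cv2.imwrite("pics/w0.png",p["img"][:,:,::-1]);np.savez("w0.npz",K=c[0],R=c[1],t=c[2])
ctrl.move_pose([.528,.30,.26],down(0))
p,c=wrist();cv2.imwrite("pics/w1.png",p["img"][:,:,::-1]);np.savez("w1.npz",K=c[0],R=c[1],t=c[2])
print([(np.round(d["extent"]).tolist(),round(d["confidence"],2)) for d in trace("lamp_center",p)])
print(ctrl.get_clock(),ctrl.get_tool_pos())
i0=cv2.imread("pics/w0.png");i1=cv2.imread("pics/w1.png")
```

```text
[([322.0, 178.0, 112.0, 103.0], 0.96), ([289.0, 36.0, 87.0, 71.0], 0.86), ([494.0, 147.0, 151.0, 111.0], 0.81), ([357.0, 352.0, 106.0, 111.0], 0.64)]
2.375 [0.52852134 0.29853709 0.25974781]
```

View pics/w0.png

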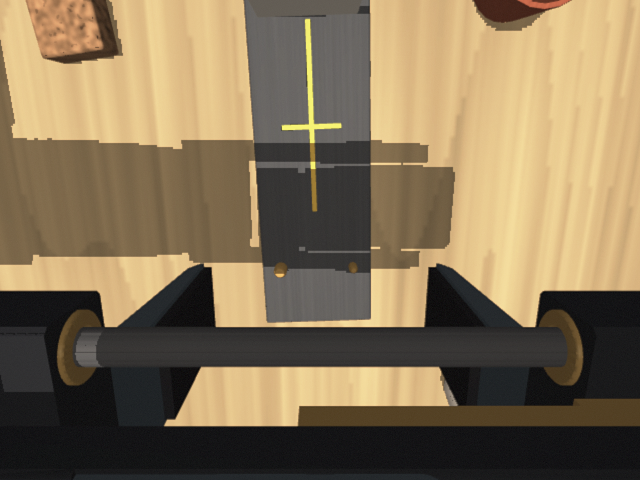

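View pics/w1.png

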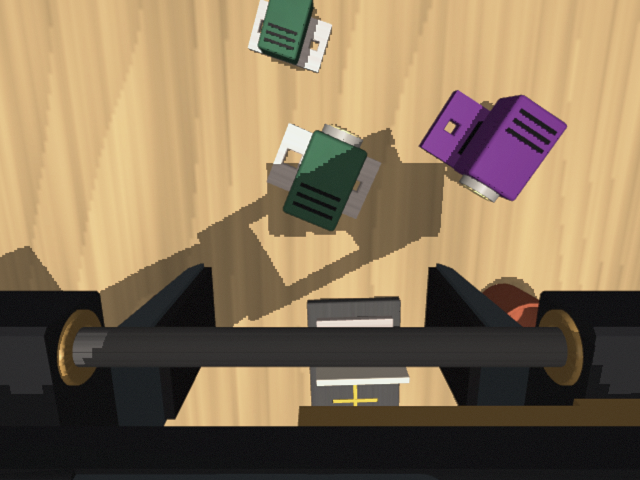

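```bash
cat > fit.py <<'E'
from h import *
def L(n): d=np.load(n);return d["K"],d["R"],d["t"]
def fit(c,pairs,x0):
    from scipy.optimize import least_squares
    f=lambda q:np.ravel([proj(c,W(q,m))-uv for m,uv in pairs])
    r=least_squares(f,x0,loss="soft_l1",f_scale=2.);return r.x,np.round(r.fun.reshape(-1,2),1)
def W(q,m): return np.r_[q[0]+m[0]*np.cos(q[2])-m[1]*np.sin(q[2]),q[1]+m[0]*np.sin(q[2])+m[1]*np.cos(q[2]),m[2]]
def draw(im,c,q,loops,col=(0,0,255)):
    for l in loops: cv2.polylines(im,[np.int32(np.round([proj(c,W(q,m)) for m in l]))],True,col,1)
def rect(x0,x1,y0,y1,z): return [(x0,y0,z),(x1,y0,z),(x1,y1,z),(x0,y1,z)]
def sq(x,w,z): return rect(x-w/2,x+w/2,-w/2,w/2,z)
E
python3 - <<'E'
from fit import *
c=L("w0.npz")
s,r=fit(c,[((-.033,-.095,.025),(280,270)),((.033,-.095,.025),(352.5,267)),((0,.03,.012),(312.5,126.5)),((-.05,-.15,.012),(266.5,321.5)),((.05,-.15,.012),(370.5,318))],[.568,.04,0])
print("stand",s,r.tolist())
i0=cv2.imread("pics/w0.png");draw(i0,c,s,[rect(-.05,.05,-.15,.15,.012),[(0,.03,.012),(0,-.06,.012)],[(-.033,-.095,.012),(-.033,-.095,.025)],[(.033,-.095,.012),(.033,-.095,.025)]])
c=L("w1.npz")
l,r=fit(c,[((-.033,0,.014),(292,157)),((.033,0,.014),(358,187)),((-.023,-.035,.094),(283,210)),((.023,-.035,.094),(335,230)),((.023,.035,.094),(367,147))],[.53,.31,-.4])
print("lamp",l,r.tolist())
i1=cv2.imread("pics/w1.png");draw(i1,c,l,[rect(-.048,.048,-.03,.03,.014),rect(-.023,.023,-.035,.035,.094),sq(-.033,.015,.014),sq(.033,.011,.014)]);
a=cv2.resize(i0[0:340,220:420],(400,600)[:2] if 0 else (353,600));b=cv2.resize(i1[80:260,240:400],(440,600),interpolation=cv2.INTER_NEAREST)
b=cv2.resize(b,(440,495));a=cv2.resize(a,(291,495));cv2.imwrite("pics/fit.png",np.hstack([a,b]))
E
```

```text
stand [0.57048829 0.04680131 0.02833922] [[-0.6, 0.5], [1.3, 1.4], [-0.5, -3.0], [-0.6, -0.1], [0.6, 0.5]]
lamp [ 0.53335924  0.33265924 -0.36799158] [[-0.3, 0.4], [-2.6, -5.0], [-0.8, 0.3], [0.8, 0.3], [2.1, 0.7]]
```

View pics/fit.png

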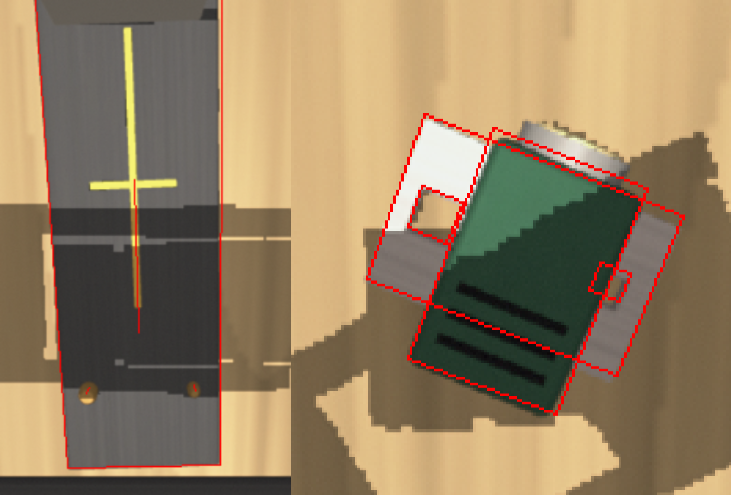

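Overlays match within about 2 mm. The lamp lies at yaw ≈ -0.4 and the stand at yaw ≈ 0.03. I take one close look at each (pegs, lamp), with the tool aligned to it.

Run:
```python
from fit import *
def look(n,q,off,z):
    w=W(q,(0,off,z));ctrl.move_pose(w,down(q[2]));ctrl.hold(.2)
    p,c=wrist();cv2.imwrite(f"pics/{n}.png",p["img"][:,:,::-1]);np.savez(n+".npz",K=c[0],R=c[1],t=c[2]);return p["img"][:,:,::-1]
a=look("w3",(.53336,.33266,-.40),-.035,.20)
b=look("w2",(.5705,.0468,.0283),-.125,.15)
cv2.imwrite("pics/pair.png",np.vstack([cv2.resize(b[60:300,160:480],(640,480))[0:480],][:1]));
m=np.hstack([b[40:300,120:520],a[40:300,120:520]]);cv2.imwrite("pics/pair.png",m)
print(ctrl.get_clock())
```

```text
4.7833
```

View pics/pair.png

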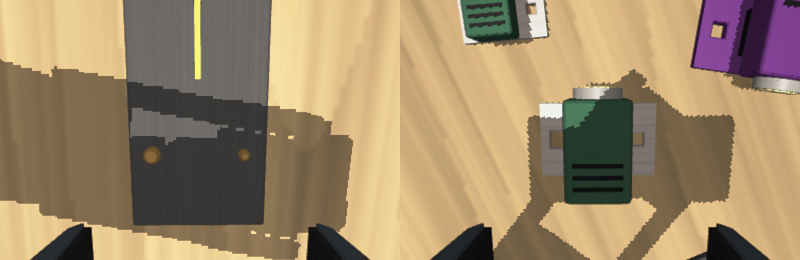

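Left: pegs at full-image (271,195) and (364,194), plate corners (253,264) and (384,263). Right: lamp is upright and square to the tool, with housing-top corners at about (283..352, 140..243) and foot at (260..376, 143..215). Refit.

Run:
```python
from fit import *
c=L("w2.npz");im=cv2.imread("pics/w2.png").astype(int)
m=((im[:,:,2]-im[:,:,0])>35);pg=[]
for x0 in(250,345):
    s=m[180:210,x0:x0+40];v,u=np.nonzero(s);pg.append((u.mean()+x0,v.mean()+180));print(pg[-1],len(u))
s,r=fit(c,[((-.033,-.095,.020),pg[0]),((.033,-.095,.020),pg[1]),((-.05,-.15,.012),(253,264)),((.05,-.15,.012),(384,263))],[.57,.047,.03]);print("stand",s.round(4).tolist(),r.tolist(),"dock",W(s,(0,-.095,0)))
i2=cv2.imread("pics/w2.png");draw(i2,c,s,[rect(-.05,.05,-.15,.15,.012)]+[[(x+w*np.cos(t),-.095+w*np.sin(t),z) for t in np.linspace(0,6.28,20)] for x,w in((-.033,.006),(.033,.004)) for z in(.012,.021)])
c=L("w3.npz")
P=[(m_,uv) for m_,uv in zip(rect(-.023,.023,-.035,.035,.094)+rect(-.048,.048,-.03,.03,.014),[(284,243.5),(351.5,243.5),(352,139.5),(283,139.5),(260.5,215.5),(376,215.5),(376,143.5),(260,143)])]
l,r=fit(c,P,[.533,.333,-.4]);print("lamp",l.round(4).tolist(),r.tolist())
i3=cv2.imread("pics/w3.png");draw(i3,c,l,[rect(-.048,.048,-.03,.03,.014),rect(-.023,.023,-.035,.035,.094),sq(-.033,.015,.014),sq(.033,.011,.014)])
cv2.imwrite("pics/fit2.png",cv2.resize(np.hstack([i2[120:280,230:400],i3[120:280,235:405]]),None,fx=2.3,fy=2.3,interpolation=cv2.INTER_NEAREST))
```

```text
(np.float64(271.589519650655), np.float64(194.83406113537117)) 229
(np.float64(363.5315315315315), np.float64(194.45945945945945)) 111
stand [0.5695, 0.0457, 0.0368] [[-0.5, -0.6], [0.8, -1.0], [-0.5, 0.9], [0.2, 0.9]] dock [ 0.57300153 -0.04925855  0.        ]
lamp [0.5328, 0.3303, -0.4014] [[-0.3, 1.9], [0.3, 1.9], [2.1, -0.6], [-1.5, -0.7], [1.2, -0.5], [-1.9, -0.4], [0.6, -0.5], [-0.7, -0.1]]
```

View pics/fit2.png

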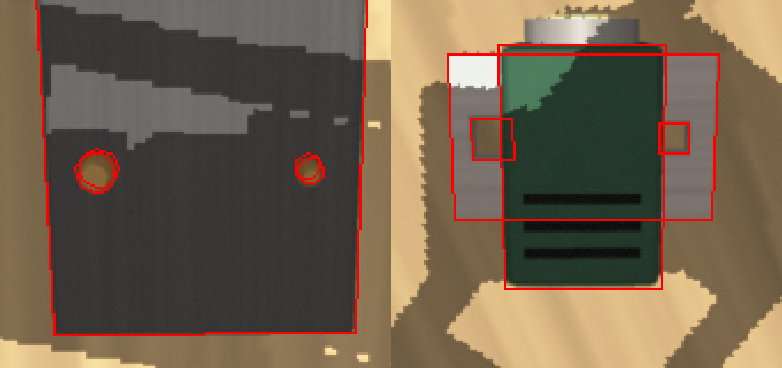

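Run:
```python
from fit import *
l=(.5328,.3303,-.4014);d=np.array([.573,-.0493]);y=.0368
ctrl.move_pose([l[0],l[1],.16],down(l[2]))
ctrl.movel([l[0],l[1],.053],.1)
ctrl.grip(0.0,25);print("w",ctrl.get_gripper_width()*91,ctrl.get_tool_pos())
ctrl.movel([l[0],l[1],.22],.15)
print("w",ctrl.get_gripper_width()*91,ctrl.get_wrist_force())
ctrl.movel([*d,.22],.2,ori=down(y))
ctrl.movel([*d,.095],.12);ctrl.hold(.2)
f0=ctrl.get_wrist_force()
h=ctrl.movel([*d,.0645],.03,threshold=8)
print(h,ctrl.get_tool_pos(),ctrl.get_wrist_force()-f0,ctrl.get_wrist_torque(),ctrl.get_clock())
p,c=wrist();cv2.imwrite("pics/w4.png",p["img"][:,:,::-1]);np.savez("w4.npz",K=c[0],R=c[1],t=c[2])
```

```text
w 45.64080222026073 [0.53262321 0.33039894 0.05301093]
w 45.63719655783683 [ 0.30213389  0.38917464 -3.90023284]
True [ 0.57273374 -0.04925228  0.06496151] [-1.5036676  -0.22766706  9.07362014] [-0.00540245 -0.2066445  -0.05253077] 13.9583
```

It stopped at a tool height of 65.0 mm, which is exactly the seated height (53 + 12). Release, back off and look.

Run:
```python
from fit import *
s=(.5695,.0457,.0368)
ctrl.grip(1.0);ctrl.hold(.3);x=ctrl.get_tool_pos()
ctrl.movel([x[0],x[1],.19],.12)
w=W(s,(0,-.13,.21));ctrl.movel(w,.15,ori=down(s[2]));ctrl.hold(.2)
p,c=wrist();im=p["img"][:,:,::-1].copy()
P=rect(-.048,.048,-.125,-.065,.026);draw(im,c,s,[P,rect(-.023,.023,-.13,-.06,.106),rect(-.05,.05,-.15,.15,.012)])
# cell look: holder approx (.515,-.33)
ctrl.move_pose([.515,-.35,.20],down(0));ctrl.hold(.2)
p,c=wrist();cv2.imwrite("pics/w5.png",p["img"][:,:,::-1]);np.savez("w5.npz",K=c[0],R=c[1],t=c[2])
cv2.imwrite("pics/chk.png",np.hstack([im[40:300,120:520],p["img"][40:300,120:520,::-1]]))
print([(d["extent"],d["confidence"]) for d in trace("cell_center",p)],ctrl.get_clock())
```

```text
[([317.1, 199.8, 54.9, 54.6], 0.58)] 18.3667
```

View pics/chk.png

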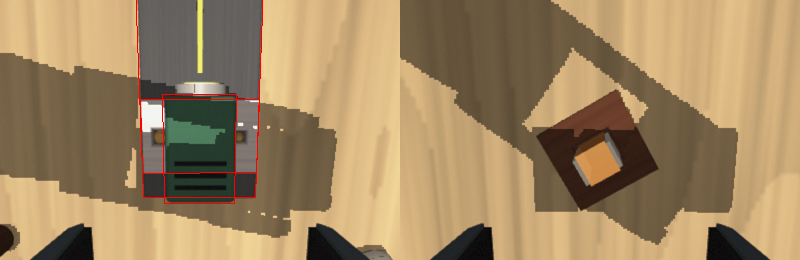

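The lamp is seated: overlay matches and both brass pegs show in the holes. Holder is rotated about 30°, with the white faces to image lower-left and upper-right. I align the tool to it and look once more.

Run:
```python
from fit import *
c=L("w5.npz")
# q yaw: model x axis = closing axis (cell y, 76 long)
P=list(zip(rect(-.038,.038,-.037,.037,.018),[(302,250),(378,208),(337,130),(258,175)]))
q,r=fit(c,P,[.515,-.33,.5]);print("holder",q,r.tolist())
ctrl.move_pose(W(q,(0,-.035,.16)),down(q[2]));ctrl.hold(.2)
p,c=wrist();im=p["img"][:,:,::-1].copy();np.savez("w6.npz",K=c[0],R=c[1],t=c[2]);cv2.imwrite("pics/w6.png",im)
draw(im,c,q,[rect(-.038,.038,-.037,.037,.018),rect(-.015,.015,-.01,.01,.072),rect(-.017,.017,-.014,.014,.018)])
cv2.imwrite("pics/cell.png",cv2.resize(im[110:290,220:420],None,fx=3,fy=3,interpolation=cv2.INTER_NEAREST))
print(ctrl.get_clock())
```

```text
holder [ 0.51593153 -0.32683891  0.51105098] [[-0.8, 0.8], [1.9, 0.3], [0.6, -1.4], [-1.6, 0.3]]
19.1667
```

View pics/cell.png

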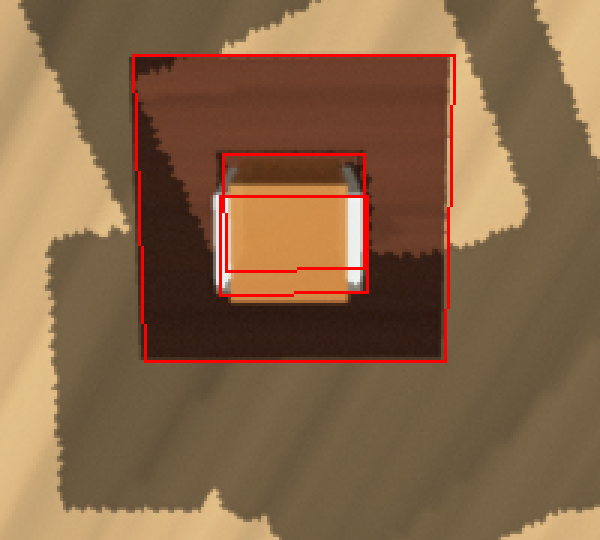

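Run:
```python
from fit import *
q=(.51593,-.32684,.51105);s=(.5695,.0457,.0368)
g=W(q,(-.0008,.0006,0))[:2]
ctrl.movel([*g,.15],.15);ctrl.movel([*g,.029],.1)
ctrl.grip(0.0,20);print("w",ctrl.get_gripper_width()*91)
ctrl.movel([*g,.20],.12);ctrl.hold(.4)
print("w",ctrl.get_gripper_width()*91,ctrl.get_wrist_force())
t=W(s,(0,.03,0))[:2]
ctrl.movel([*t,.20],.18,ori=down(s[2]))
ctrl.movel([*t,.073],.08);ctrl.hold(.5)
print(ctrl.get_tool_pos(),ctrl.get_gripper_width()*91,ctrl.get_wrist_force(),ctrl.get_clock())
a=get_image("scene");b=get_image("side")
for n,p,r in(("a",a,(200,380,230,430)),("b",b,(150,330,230,430))):
    im=p["img"][:,:,::-1].copy();c=cam(p)
    draw(im,c,(*t,s[2]),[rect(-.015,.015,-.012,.012,.052),rect(-.015,.015,-.012,.012,.116)])
    draw(im,c,s,[rect(-.048,.048,-.125,-.065,.026),rect(-.023,.023,-.13,-.06,.106)])
    cv2.imwrite(f"pics/end{n}.png",im)
    globals()[n+"i"]=cv2.resize(im[r[0]:r[1],r[2]:r[3]],None,fx=2,fy=2)
cv2.imwrite("pics/end.png",np.hstack([ai,bi]))
```

```text
w 29.947813000731756
w 29.891165397147677 [-0.18539819  0.82372489 -1.09205694]
[0.56841778 0.07566244 0.07302713] 30.054413579767 [ 0.44549976 -1.25849432 -1.87805375] 28.5
```

View pics/end.png

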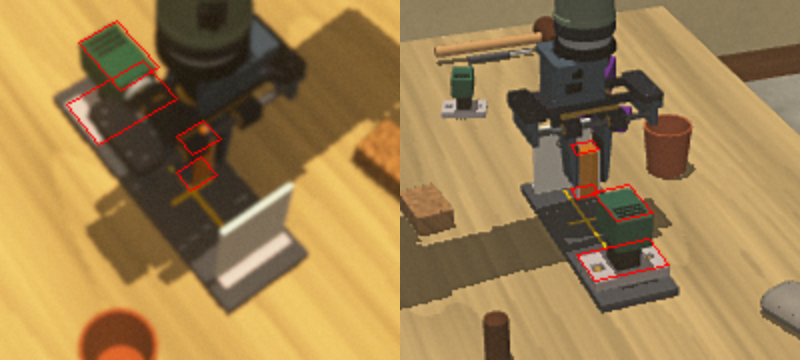

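Both views show the lamp seated, with the lens toward the screen. The cell is held upright at the planned outline above the cross, and the bystanders in view look in place. Handing in.

```bash
python3 -c "
from rig import ctrl
print(ctrl.get_gripper_width()*91,ctrl.get_clock());ctrl.job_done()"
```

```text
30.02563808455608 28.6
the job is handed in; nothing more can be done
```

I set the lamp head down on both brass pegs with its lens toward the screen and let go of it. I then took the amber cell out by its frosted faces and handed in at 28.6 s, still holding it above the yellow cross. The system gave no verdict.

- **Lamp:** the downward move stopped at a tool height of 65.0 mm, which is the seated height. After release, the wrist view showed the pegs in the holes, and the foot and housing matched the planned outlines.
- **Cell:** the gripper read 30.0 mm, the width across the frosted faces. The tool was within about 1 mm of its target, and both outside views showed the cell upright on the planned outline.
- **Less certain:** the first rough fit of the yellow cross was off by about 3 mm along the light, against an allowance of 20 mm. I checked the bystanders only by eye. The last picture shows the cup, cork and tuning block undisturbed, but the pumice is only partly in it.

No check failed.

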